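# Unload the waste tube from the tube mixer

### The job

The one long tube on the tube mixer, the one with the bigger cap, holds spent resin. Pull it straight out sideways from its spring clip (do not slide it up through the clip) and push it nose first through the sprung flap in the top of the waste bin, keeping hold of it until it is well through, then let go so that it drops in and the flap shuts. Leave the two short vials in their clips and everything else on the bench where it is.

Things in the scene. Friction and masses are not known exactly. Their poses are not given: they have to be found in the camera images.
- mixer: End-over-end tube mixer, fixed: a base plate with drive unit, shaft and clip rail, parked with its three tubes upright, caps up. Origin on the bench below the middle tube's axis; z up, +y along the rail towards the drive unit; the clips open towards -x. Clip places at y = -75, 0, +75 mm (held tube's axis at x = 0).
- drive_unit (a point): Middle of the blue top cover of the mixer's cream drive unit, 158 mm above the bench; the unit is 150 x 128 mm (mixer x, y), its face towards the tubes at mixer y = +145 mm. At the rail's other end a bearing post 116 mm high, at y = -119 to -133 mm. Axes as the mixer's.
- clip (a point): The middle clip: its upper edge, on the held tube's axis, 118 mm above the bench; axes as the mixer's. All three are alike: a C of spring steel 16 mm high, some 36 mm wide over its two sprung jaws, open to mixer -x, jaws reaching 17 mm in front of the tube's axis. The shaft and rail lie behind (x = 14 to 29 mm), none of it higher than the clip.
- lips (a point): The middle clip's lips, between the two jaw ends. A tube pulled level along mixer -x spreads the jaws, which resist with about 10 N for the first 10 mm and then snap behind it; it is clear of the clip when its axis is 30 mm in front of its held place.
- tube: The long tube: frosted plastic, 28 mm diameter, conical nose, ribbed blue screw cap of 38 mm diameter and 22 mm height; about 75 g. Origin on its axis at the cap's underside, z towards the cap: cap from z = 0 to +22 mm, nose at -96 mm. It hangs upright in one of the clips, the cap resting on the clip's upper edge (cap 118 to 140 mm above the bench).
- vial_1: Short flat-bottomed specimen vial, same 28 mm diameter and same origin as the long tube, but with a smaller blue cap (33 mm diameter, 14 mm high) and a body that reaches only 52 mm below it. Held in another clip; it stays there.
- vial_2: The other short specimen vial, same as vial_1.
- bin: Grey bench waste bin, fixed, 170 x 150 mm (x, y), 175 mm high, flat lid. Origin on the bench below its middle, z up. The lid's mouth, 84 x 84 mm at its middle, is closed by a thin metal flap 5 mm below the lid's top, hinged along the mouth's +x side, free edge at the -x side; it swings down into the bin.
- bin_mouth (a point): Centre of the bin's mouth, at the height of the lid's top (175 mm above the bench). Axes as the bin's.
- flap (a joint): Angle of the bin's flap: 0 shut, growing as it swings down into the bin, up to 1.5 rad. A light spring (under 1 N at the flap's middle) shuts it. A tube pushed down through the middle of the mouth opens it to about 1.2 rad when its nose is 75 mm below the lid's top.
- tub: Bystander: clear box with blue lid, 113 x 163 mm, 62 mm high, origin under its middle.
- jar: Bystander: amber jar, 60 mm diameter, 85 mm high, origin under its middle.
Things that resemble listed ones, but are neither listed nor needed, are in the scene too. Leave any red look-alike of the tube alone. Of the things shaped like the bin, the grey one is meant.

How it is judged (in metres and radians):
On the way, in this order (a step that is already met when the one before it is completed fails the run):
1. the long tube has been pulled sideways clear of its clip: axis 25 mm or more in front of the clips' line, before it is raised by 35 mm (x of tube in the frame of mixer between -0.12 and -0.025 m and z of tube in the frame of mixer between 0.083 and 0.153 m and y of tube in the frame of mixer between -0.14 and 0.14 m), for 0.05 s.
2. the tube, still held and nose down, has been pushed into the bin's mouth so that the flap has opened by more than 0.7 rad (value of joint flap above 0.7 rad and contact force between the fingers and tube above 0.5 N and horizontal distance between tube and bin_mouth below 0.05 m and height (world z) of tube below 0.245 m and angle between tube's own z axis and vertical below 0.7 rad), for 0.1 s.
At the end, for the whole second after the job is handed in: The long tube is inside the bin (its cap's underside below 145 mm), the flap is shut (under 0.1 rad), both short vials are within 10 mm of where they were in their clips, and the tub and the jar are within 30 mm of where they stood (x of tube in the frame of bin between -0.08 and 0.08 m and y of tube in the frame of bin between -0.07 and 0.07 m and z of tube in the frame of bin below 0.145 m and value of joint flap below 0.1 rad and distance of each of vial_1, vial_2 from where it was at the start of the episode below 0.01 m and distance of each of tub, jar from where it was at the start of the episode below 0.03 m); the robot touches nothing.
It fails at once if a short vial comes out of its clip (distance of any of vial_1, vial_2 from where it was at the start of the episode above 0.02 m).
It fails at once if the long tube is slid up through its clip (raised by 32 to 75 mm on the clips' line) (x of tube in the frame of mixer between -0.008 and 0.012 m and y of tube in the frame of mixer between -0.1 and 0.1 m and z of tube in the frame of mixer between 0.15 and 0.193 m).
It also fails if it takes over 48 s, if anything falls off the work surface, if the arm or the gripper's body presses on something with over 40 N, if the wrist force passes 120 N, or if a joint passes its speed limit or range.

### The arm

A 7-joint arm with a two-finger parallel gripper is mounted at the origin on the work surface. World frame = base frame: x ahead of the robot, y to its left, z up, the work surface at z = 0. Lengths are in m, angles in degrees, forces in N, time in s.
With the tool pointing down it reaches from about 0.425 to 0.875 m from the base axis. Payload 4.7 kg.
Tool frame: the origin (TCP) lies midway between the tips of the shut fingers; the grasp point (between the pads) lies 19 mm behind it; z points along the fingers, y is the line along which they close (so a half turn about z gives the same grasp; the last joint's range is limited). The gripper opens to 87 mm and grips with 3 to 60 N. Pads are 19 mm wide; open, the fingers measure 117 mm over their backs; the gripper's body (75 mm by 190 mm) begins 51 mm behind the grasp point.
Start: joints at [64.807, 18.392, -4.016, 83.108, 1.295, 78.541, -3.26], TCP at [0.285, -0.584, 0.223] pointing down, gripper open.
Joint ranges: [-163.93, 163.93], [-17.29, 119.83], [-79.2, 71.16], [3.27, 140.29], [-89.18, 269.18], [5.43, 117.66], [-154.24, 154.24]. Speed limits (degrees/s): [147.25, 147.25, 180, 180, 180, 180, 180].

### API

Orientations are given as [roll, pitch, yaw] about the fixed x, y, z axes, in that order (R = Rz(yaw) Ry(pitch) Rx(roll)).
In Python, from cell import env, viewer, boxes_of, masks_of gives the robot as it stands. The module is installed in compiled form; this text tells all that it offers.
- The arm moves only by the tool apply_moves, never from a script. Its argument "moves" is a list of rows, each a list of 7 numbers: the shift along the tool's x, y, z scaled (see below), then the turn, a rotation vector about the tool's x, y, z scaled (see below), then the opening, from 0 (shut) to 1 (fully open). A call has 1 to 20 rows; each row is the pose to reach, as a shift and turn from the pose commanded when the call began, along the tool's axes at that moment; what a row does not reach only later rows make up. The controller multiplies each number of a shift by 0.2 m and each number of a turn by 1.5 rad. A row lasts 1/10 s, in which the tool goes at most 50 mm and 8.59 degrees, less where a joint would pass 70% of its speed; a pose out of reach is approached as far as the arm can. A call with a number of a shift or a turn outside -1 to 1 is refused whole. A call with a gripper value outside its range is refused whole. The fingers move at their own pace and stop on an object; "grip_force" is the grip in N (left out, the last holds). Time passes only in rows, so rows that repeat a pose let the fingers close. It gives the time, the measured TCP pose, the force, the opening and the grip force at its end, in the units of the state.
- env.get_obs(): the state, without advancing time (a new reading comes with each control period).
- viewer.read_camera(name): name is "scene" or "top"; returns the picture (384x512x3 uint8, red, green, blue); there is no depth.
- viewer.get_calibration(name): a dict with "fov_y" (degrees; the focal length in pixels is half the picture's height over the tangent of half this angle, whatever the lens; pixels are square), "cx", "cy" (the principal point, pixels), "k1" (the pictures are not rectified: a ray, as slopes to the right and down, at radius r is drawn at 1 + k1 r^2 times it, then the intrinsics apply), "position" and "orientation" of the camera in the world. Camera axes: x right, y up, looking along -z (the intrinsics and any distortion apply to the point x, -y, -z); pixel columns grow to the right and rows downward; lengths in m; the calibration is good to about 2 mm. A picture is of the moment at which its call begins. get_calibration takes no time and is no camera call.
- env.sign_off(): hands the job in; it is judged then, once.
Trained networks look in the newest picture that a camera, given by its name, has taken for a name from the list of things; names that differ only in an ending like _2 or _b are one class to them, and where a whole thing is asked for, a point or a joint stands for the part that bears it (a point fixed in the world has none). Each returns a list of dicts, best first, with "conf" (0 to 1); they miss things now and then, are a little off and sometimes report something else, mostly with a low value. They report only what shows in the picture. A call takes as long as a camera call. They do not tell look-alikes from the thing itself.
- boxes_of(camera, target): "location" ([column, row] in pixels, amid what is visible of it).
- masks_of(camera, target): "pixels" (384x512 bool, what is visible of it) and "location" ([column, row] in pixels, amid what is visible of it).
The state is a dict: "time_s": time; "qpos": joint angles; "joint_velocities": joint speeds; "effort": joint torques, N m; "tool_pos": TCP position; "tool_rot": TCP orientation; "force": force on the tool from outside, world axes, zero at the start; "wrist_torque": the same for the moment, N m; "grip_width": finger opening in m; "grasp_force": force on a finger pad.
Only numpy, scipy, OpenCV 4.12 (cv2) and the standard library are available. Lean on these libraries where they do the work, as an engineer would, in place of code of your own. Each camera call takes 0.05 s, during which the arm holds its last target. There are 200 camera calls.

## Working session

There is one attempt and no reset: what is moved stays moved. The work goes in short steps, Python scripts to look and compute and a tool call to move; the robot and the scene stay as the last step left them, time stands still between calls to the robot, and variables do not carry over. Pictures are saved under pics/ and viewed, at most 10 in all, crops included, and the job is handed in when it is done.

Besides the shell and the picture viewer there is one more tool, called as a command line: name --pt "numbers of a row" for each row, then --argument value for the rest. apply_moves: Moves the arm, as the interface text tells. Shifts and turns lie within -1 to 1; 1 stands for 0.2 m of shift or 1.5 rad of turn. Its arguments: {"type":"object","properties":{"moves":{"type":"array","items":{"type":"array","items":{"type":"number","minimum":-1,"maximum":1}}},"grip_force":{"type":"number"}},"required":["moves"]}

```bash
mkdir -p pics; cat > h.py <<'E'
import numpy as np, cv2
from scipy.spatial.transform import Rotation as R
from cell import env, viewer, boxes_of, masks_of
def cal(n):
    c=viewer.get_calibration(n); f=192/np.tan(np.radians(c['fov_y'])/2)
    o=np.array(c['orientation'],float)
    Rm=o if o.shape==(3,3) else R.from_euler('xyz',o,degrees=True).as_matrix()
    return c,f,Rm,np.array(c['position'])
def ray(n,uv):
    c,f,Rm,p=cal(n); d=np.array([(uv[0]-c['cx'])/f,(uv[1]-c['cy'])/f]); s=d.copy()
    for _ in range(20): s=d/(1+c['k1']*(s@s))
    v=Rm@np.array([s[0],-s[1],-1]); return p,v/np.linalg.norm(v)
def at_z(n,uv,z):
    p,v=ray(n,uv); return p+v*(z-p[2])/v[2]
def tri(uv1,uv2,a='scene',b='top'):
    p,v=ray(a,uv1);q,w=ray(b,uv2)
    A=np.stack([v,-w],1); s=np.linalg.lstsq(A,q-p,rcond=None)[0]
    x,y=p+s[0]*v,q+s[1]*w; return (x+y)/2,np.linalg.norm(x-y)
def proj(n,X):
    c,f,Rm,p=cal(n); d=Rm.T@(np.array(X)-p); s=np.array([d[0],-d[1]])/-d[2]
    return s*(1+c['k1']*(s@s))*f+[c['cx'],c['cy']]
E
cat > a.py <<'E'
from h import *
for n in ('scene','top'):
    im=viewer.read_camera(n); cv2.imwrite(f'pics/{n}0.png',cv2.resize(im[:,:,::-1],(800,600)))
    print(n,viewer.get_calibration(n))
    for t in ('mixer','drive_unit','clip','tube','vial_1','bin','flap','tub','jar'):
        print(t,[(round(d['conf'],2),np.round(d['location'],1).tolist()) for d in boxes_of(n,t)[:4]])
print(env.get_obs())
E
python3 a.py
```

```text
scene {'fov_y': 49.5581648418252, 'cx': 262.5487875582874, 'cy': 189.5813238592384, 'k1': -0.02022496018070971, 'position': array([1.27036571, 0.57970791, 0.81948359]), 'orientation': array([ 53.21074089,   1.03737126, 126.63654019])}
mixer [(0.82, [329.8, 250.0])]
drive_unit [(0.88, [333.0, 247.3])]
clip [(0.69, [332.8, 249.7])]
tube [(0.6, [316.8, 218.3]), (0.58, [368.7, 205.3])]
vial_1 [(0.7, [272.4, 191.9])]
bin [(0.85, [181.4, 164.8]), (0.85, [115.3, 208.3]), (0.57, [219.7, 117.4]), (0.44, [217.9, 270.7])]
flap [(0.75, [211.4, 106.8]), (0.69, [107.3, 183.3]), (0.66, [181.4, 144.7]), (0.57, [181.4, 167.8])]
tub [(0.66, [216.7, 269.9]), (0.43, [330.0, 245.7])]
jar []
top {'fov_y': 45.941492555994145, 'cx': 254.09989774060074, 'cy': 191.72355219696132, 'k1': -0.10714667135406337, 'position': array([0.20681232, 0.0243077 , 1.72036972]), 'orientation': array([ 12.21501873,  -0.26094664, -93.97786682])}
mixer [(0.73, [191.3, 195.6])]
drive_unit [(0.67, [189.5, 192.9]), (0.24, [193.8, 197.0])]
clip [(0.79, [193.8, 195.3])]
tube [(0.73, [192.7, 194.4]), (0.63, [194.1, 196.4]), (0.61, [2
[... 287 characters left out ...]
me_s': 1.0, 'qpos': array([64.80772864, 18.39025303, -4.01563203, 83.10733077,  1.29497226,
       78.54248977, -3.26074443]), 'joint_velocities': array([ 0.03795956, -0.11628668,  0.02326605,  0.08799531,  0.11500132,
       -0.02565357, -0.04053158]), 'effort': array([-9.40287791e-04, -4.91112041e+01, -4.03536111e-01, -3.12774146e+01,
       -6.34647463e-02,  3.34376853e-02, -2.58338055e-06]), 'tool_pos': array([ 0.28491716, -0.58424254,  0.22260735]), 'tool_rot': array([1.79994942e+02, 2.95295355e-03, 2.59998684e+01]), 'force': array([-0.69071629,  0.03388238, -0.12631066]), 'wrist_torque': array([0.03949342, 0.00542179, 0.01867754]), 'grasp_force': 0.0, 'grip_width': 0.08705970903558201}
```

View pics/scene0.png

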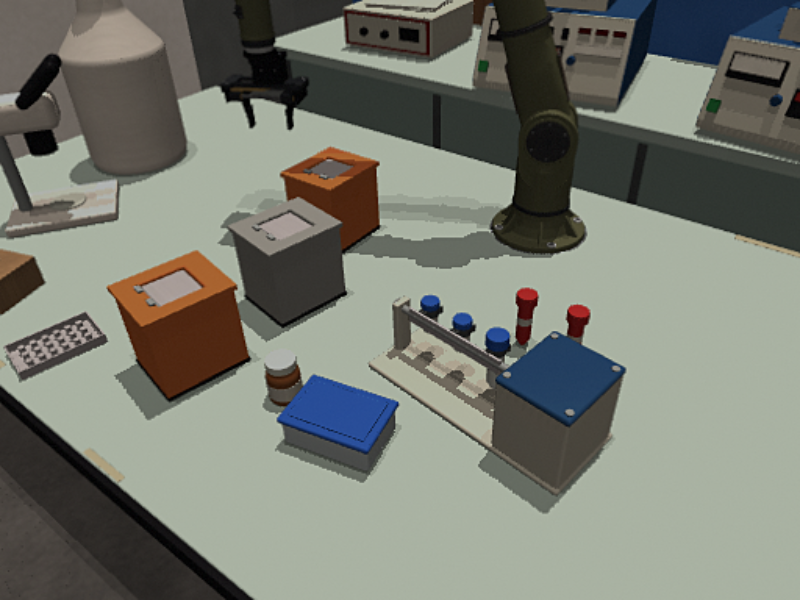

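View pics/top0.png

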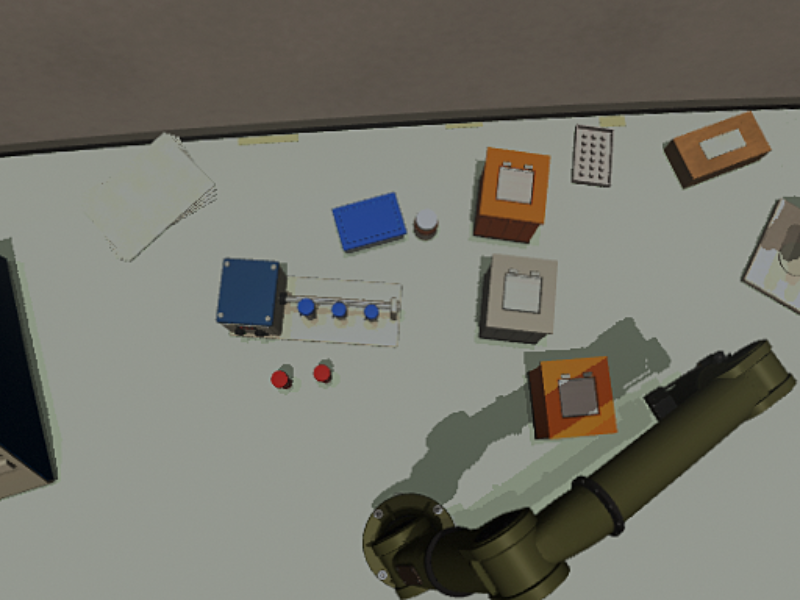

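The pictures show the grey bin between two orange ones, at top (522,295) and scene (288,260). The three blue caps are at top (307,307), (340,310) and (372,312). The biggest is next to the drive unit. Two red look-alikes stand in front of the mixer. Next I'll measure positions.

```bash
cat > b.py <<'E'
from h import *
im={n:viewer.read_camera(n) for n in ('scene','top')}
s=.64
def blobs(n,hue):
    h=cv2.cvtColor(im[n],cv2.COLOR_RGB2HSV)
    m=(h[...,1]>130)&(h[...,2]>60)
    m&=((h[...,0]>105)&(h[...,0]<130)) if hue=='b' else ((h[...,0]<5)|(h[...,0]>172))
    k,l,st,c=cv2.connectedComponentsWithStats(m.astype(np.uint8))
    return [(int(a[4]),a[:4].tolist(),np.round(cc,1).tolist()) for a,cc in zip(st[1:],c[1:]) if 15<a[4]<700]
for hue in 'br':
    B={n:blobs(n,hue) for n in im}
    for n in B: print(n,hue,*B[n],sep='\n ')
    for a in B['scene']:
        for b in B['top']:
            X,g=tri(a[2],b[2])
            if g<.006: print(hue,a[2],b[2],X.round(4),round(g,4))
for n in im:
  for t in ('bin','flap','drive_unit'):
    for d in masks_of(n,t)[:4]:
        p=d['pixels'].astype(np.uint8); r=cv2.minAreaRect(cv2.findNonZero(p))
        print(n,t,round(d['conf'],2),np.round(d['location'],1),p.sum(),np.round(cv2.boxPoints(r),1).tolist())
# zoomed crop
a=cv2.resize(im['top'][150:260,120:380,::-1],None,fx=3,fy=3,interpolation=cv2.INTER_CUBIC); cv2.imwrite('pics/ztop.png',a)
a=cv2.resize(im['scene'][110:320,130:400,::-1],None,fx=2.8,fy=2.8,interpolation=cv2.INTER_CUBIC); cv2.imwrite('pics/zscene.png',a)
E
python3 b.py
```

```text
scene
 b
 (289, [366, 0, 51, 12], [398.5, 5.5])
 (74, [269, 189, 12, 8], [274.9, 192.4])
 (89, [290, 200, 12, 11], [295.6, 204.8])
 (141, [311, 210, 15, 15], [318.4, 215.8])
top
 b
 (89, [191, 191, 10, 11], [195.4, 196.0])
 (63, [212, 194, 9, 9], [216.5, 197.8])
 (66, [233, 195, 9, 9], [237.2, 199.1])
b [274.9, 192.4] [237.2, 199.1] [0.5275 0.0548 0.1292] 0.0014
b [295.6, 204.8] [216.5, 197.8] [0.5377 0.1289 0.1268] 0.0011
b [318.4, 215.8] [195.4, 196.0] [0.548  0.2039 0.1329] 0.0007
scene
 r
 (170, [331, 184, 13, 21], [336.9, 192.5])
 (183, [363, 195, 15, 21], [369.8, 203.5])
 (56, [332, 209, 7, 11], [334.6, 213.6])
top
 r
 (90, [201, 233, 10, 11], [205.5, 238.3])
 (90, [173, 237, 11, 11], [178.2, 242.2])
r [336.9, 192.5] [205.5, 238.3] [0.3975 0.1779 0.1023] 0.0006
r [369.8, 203.5] [178.2, 242.2] [0.3901 0.2759 0.1028] 0.0016
r [334.6, 213.6] [205.5, 238.3] [0.4062 0.1834 0.0327] 0.003
scene bin 0.74 [181.8 164.8] 4375 [[138.8000030517578, 146.10000610351562], [208.10000610351562, 118.30000305175781], [235.3000030517578, 186.3000030517578], [166.0, 214.0]]
scene bin 0.65 [113.8 206
[... 1786 characters left out ...]
 [[316.6000061035156, 127.0999984741211], [319.5, 106.19999694824219], [341.70001220703125, 109.4000015258789], [338.70001220703125, 130.1999969482422]]
top flap 0.82 [369.9 251. ] 531 [[355.70001220703125, 243.10000610351562], [379.3999938964844, 241.10000610351562], [381.3999938964844, 264.70001220703125], [357.6000061035156, 266.70001220703125]]
top flap 0.29 [190.8 193.6] 4801 [[136.89999389648438, 213.39999389648438], [140.6999969482422, 163.6999969482422], [258.1000061035156, 172.8000030517578], [254.3000030517578, 222.39999389648438]]
top drive_unit 0.88 [189.6 194.2] 4710 [[137.6999969482422, 213.5], [141.5, 163.89999389648438], [258.0, 172.8000030517578], [254.1999969482422, 222.5]]
```

View pics/ztop.png

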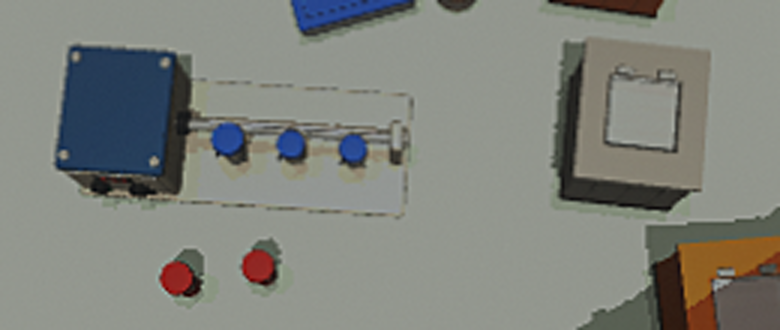

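View pics/zscene.png

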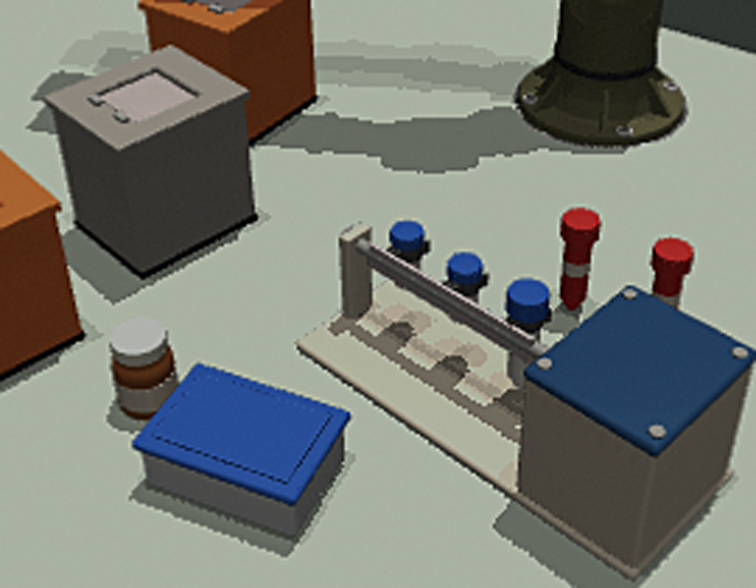

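The zooms confirm it. The long tube has the larger cap, nearest the drive unit at zoom-top (228,140). The grey lid's corners are at zoom-top (590,38), (710,50), (700,190), (575,175) and zoom-scene (165,47), (44,98), (125,149), (249,93).

```bash
cat > c.py <<'E'
from h import *
T=np.array([(590,38),(710,50),(700,190),(575,175)])/3+[120,150]
S=np.array([(125,149),(44,98),(165,47),(249,93)])/2.8+[130,110]
for a in T: print('top lid',at_z('top',a,.175).round(4))
for a in S: print('scene lid',at_z('scene',a,.175).round(4))
print('ctr',at_z('top',T.mean(0),.175).round(4),at_z('scene',S.mean(0),.175).round(4),tri(S.mean(0),T.mean(0)))
M=np.array([(612,75),(681,80),(676,150),(606,147)])/3+[120,150]
print('mouth',[at_z('top',a,.172).round(4).tolist() for a in M],at_z('top',M.mean(0),.172).round(4))
M=np.array([(90,103),(155,70),(200,95),(130,125)])/2.8+[130,110]
print('mouth scene',at_z('scene',M.mean(0),.172).round(4))
D=np.array([(75,57),(165,62),(153,161),(62,155)])/3+[120,150]
q=[at_z('top',a,.158) for a in D];print('drive screws',np.round(q,3).tolist(),np.mean(q,0).round(4))
o=env.get_obs();print(o['time_s'],o['tool_pos'],o['tool_rot'])
E
python3 c.py
```

```text
top lid [ 0.6302 -0.2349  0.175 ]
top lid [ 0.6061 -0.3763  0.175 ]
top lid [ 0.4398 -0.3448  0.175 ]
top lid [ 0.4675 -0.2012  0.175 ]
scene lid [ 0.6296 -0.2236  0.175 ]
scene lid [ 0.6093 -0.3717  0.175 ]
scene lid [ 0.4496 -0.3452  0.175 ]
scene lid [ 0.4728 -0.194   0.175 ]
ctr [ 0.535  -0.2889  0.175 ] [ 0.5434 -0.2815  0.175 ] (array([ 0.53624751, -0.29012842,  0.168639  ]), np.float64(0.00024353974046847172))
mouth [[0.5842, -0.2569, 0.172], [0.5727, -0.3381, 0.172], [0.4893, -0.3227, 0.172], [0.4985, -0.241, 0.172]] [ 0.5359 -0.2896  0.172 ]
mouth scene [ 0.5435 -0.285   0.172 ]
drive screws [[0.654, 0.378, 0.158], [0.64, 0.271, 0.158], [0.521, 0.288, 0.158], [0.535, 0.396, 0.158]] [0.5874 0.3334 0.158 ]
1.4 [ 0.28495741 -0.58424634  0.22259702] [1.79994303e+02 3.26672101e-04 2.60041612e+01]
```

apply_moves --pt "0 0 -0.4 0 0 0 0.7" --pt "0.2 -0.2 -0.65 0 0 -0.1 0.7" --pt "1 -1 -0.65 0 0 -0.655 0.7" --pt "1 -1 -0.65 0 0 -0.655 0.7" --pt "1 -1 -0.65 0 0 -0.655 0.7" --pt "1 -1 -0.65 0 0 -0.655 0.7" --pt "1 -1 -0.65 0 0 -0.655 0.7" --pt "1 -1 -0.65 0 0 -0.655 0.7" --pt "1 -1 -0.65 0 0 -0.655 0.7" --pt "1 -1 -0.65 0 0 -0.655 0.7" --grip_force 50

```text
time_s: 2.4
tool_pos: [0.3764, -0.3178, 0.3525]
tool_rot: [-180.0, 0.1, 82.1]
force: [-0.5, -0.8, -0.2]
grip_width: 0.061
grasp_force: 0.0
```

apply_moves --pt "1 0.2 0 0 0 0 0.7" --pt "1 0.2 0 0 0 0 0.7" --pt "1 0.2 0 0 0 0 0.7" --pt "1 0.2 0 0 0 0 0.7" --pt "1 0.2 0 0 0 0 0.7"

```text
time_s: 2.9
tool_pos: [0.4452, -0.1183, 0.3527]
tool_rot: [180.0, -0.1, 82.7]
force: [0.4, -0.8, 0.4]
grip_width: 0.0609
grasp_force: 0.0
```

apply_moves --pt "1 0.2 0 0 0 0 0.7" --pt "1 0.2 0 0 0 0 0.7" --pt "1 0.2 0 0 0 0 0.7" --pt "1 0.2 0 0 0 0 0.7" --pt "1 0.2 0 0 0 0 0.7" --pt "1 0.2 0 0 0 0 0.7"

```text
time_s: 3.5
tool_pos: [0.5104, 0.0684, 0.3518]
tool_rot: [-179.9, -0.0, 82.3]
force: [0.0, -0.4, 0.3]
grip_width: 0.0608
grasp_force: 0.0
```

apply_moves --pt "0.7 0.1 0 0 0 0 0.7" --pt "0.7 0.1 0 0 0 0 0.7" --pt "0.7 0.1 0 0 0 0 0.7" --pt "0.7 0.1 0.2 0 0 0 0.7" --pt "0.7 0.1 0.4 0 0 0 0.7" --pt "0.7 0.1 0.76 0 0 0 0.7" --pt "0.7 0.1 0.76 0 0 0 0.7" --pt "0.7 0.1 0.76 0 0 0 0.7" --pt "0.7 0.1 0.76 0 0 0 0.7"

```text
time_s: 4.4
tool_pos: [0.5496, 0.2025, 0.2008]
tool_rot: [180.0, 0.0, 82.1]
force: [0.0, 0.3, 0.8]
grip_width: 0.061
grasp_force: 0.0
```

```bash
python3 - <<'E'
from h import *
o=env.get_obs();print(o['tool_pos'],o['tool_rot'])
im=viewer.read_camera('scene');i=im[130:300,240:420,::-1]
a=cv2.resize(i,None,fx=3.4,fy=3.4,interpolation=cv2.INTER_CUBIC)
for X,col in ((o['tool_pos'],(0,255,0)),((.548,.204,.14),(0,255,255))):
    u=(proj('scene',X)-[240,130])*3.4; cv2.circle(a,tuple(int(v) for v in u),4,col,-1)
cv2.imwrite('pics/pre.png',a)
E
```

```text
[0.54962959 0.20251805 0.20079623] [1.79998734e+02 4.43155565e-02 8.20641295e+01]
```

View pics/pre.png

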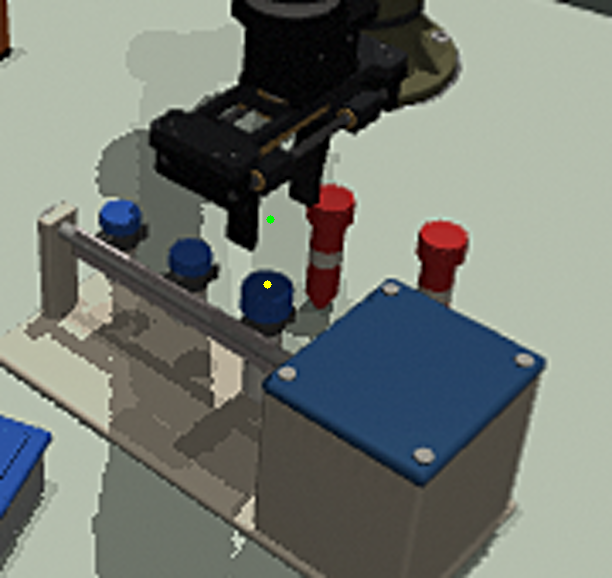

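The yellow point (cap top) falls on the big cap, and the TCP point (green) sits right above it with a finger on each side. I'll descend and grip.

apply_moves --pt "0 0 0.15 0 0 0 0.7" --pt "0 0 0.3 0 0 0 0.7" --pt "0 0 0.39 0 0 0 0.7" --pt "0 0 0.39 0 0 0 0.7"

```text
time_s: 4.85
tool_pos: [0.5484, 0.2038, 0.1219]
tool_rot: [-179.9, 0.1, 82.2]
force: [-0.3, -0.3, 0.1]
grip_width: 0.0608
grasp_force: 0.0
```

apply_moves --pt "0 0 0 0 0 0 0.3" --pt "0 0 0 0 0 0 0.3" --pt "0 0 0 0 0 0 0.3" --pt "0 0 0 0 0 0 0.3" --pt "0 0 0 0 0 0 0.3" --pt "0 0 0 0 0 0 0.3" --grip_force 50

```text
time_s: 5.45
tool_pos: [0.5497, 0.2051, 0.1237]
tool_rot: [179.8, -0.0, 82.3]
force: [1.6, 0.3, 5.5]
grip_width: 0.0368
grasp_force: 50.0
```

apply_moves --pt "0 -0.03 0 0 0 0 0.3" --pt "0 -0.06 0 0 0 0 0.3" --pt "0 -0.09 0 0 0 0 0.3" --pt "0 -0.12 0 0 0 0 0.3" --pt "0 -0.15 0 0 0 0 0.3" --pt "0 -0.18 0 0 0 0 0.3" --pt "0 -0.21 0 0 0 0 0.3" --pt "0 -0.24 0 0 0 0 0.3" --pt "0 -0.24 0 0 0 0 0.3" --pt "0 -0.24 0 0 0 0 0.3"

```text
time_s: 6.45
tool_pos: [0.5008, 0.2113, 0.1225]
tool_rot: [180.0, 0.0, 82.3]
force: [0.6, -0.3, -0.2]
grip_width: 0.0371
grasp_force: 50.0
```

```bash
python3 - <<'E'
from h import *
o=env.get_obs();print(o['tool_pos'],o['tool_rot'],o['force'],o['grasp_force'])
im=viewer.read_camera('scene');i=im[130:300,240:420,::-1]
cv2.imwrite('pics/pull.png',cv2.resize(i,None,fx=3.4,fy=3.4,interpolation=cv2.INTER_CUBIC))
E
```

```text
[0.50083747 0.21125828 0.12248594] [1.79994008e+02 1.86098274e-02 8.22997826e+01] [ 0.56363478 -0.28450139 -0.1648648 ] 49.998979568481445
```

View pics/pull.png

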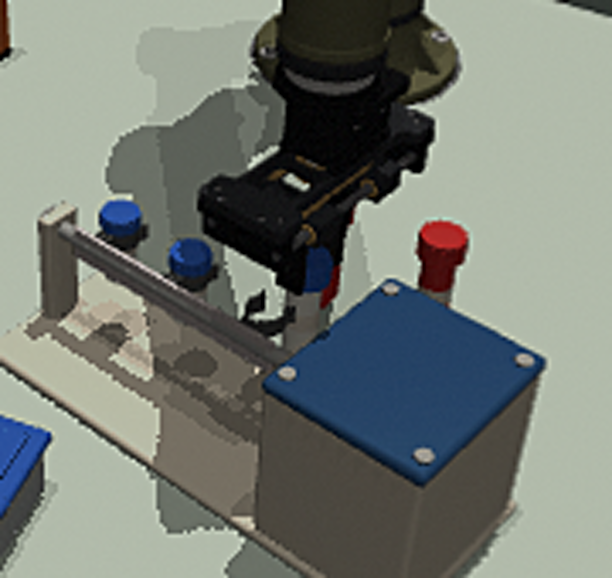

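The clip by the drive unit is empty. The tube is upright in the fingers and clear, and both vials are still in place. Next I'll lift it and carry it to the bin.

apply_moves --pt "0 0 -0.1 0 0 0 0.3" --pt "0 0 -0.25 0 0 0 0.3" --pt "0 0 -0.4 0 0 0 0.3" --pt "0 0 -0.55 0 0 0 0.3" --pt "0 0 -0.7 0 0 0 0.3" --pt "0 0 -0.85 0 0 0 0.3" --pt "0 0 -1 0 0 0 0.3" --pt "0 0 -1 0 0 0 0.3" --pt "-0.1 0.02 -1 0 0 0 0.3" --pt "-0.25 0.05 -1 0 0 0 0.3" --pt "-0.4 0.08 -1 0 0 0 0.3" --pt "-0.55 0.11 -1 0 0 0 0.3" --pt "-0.7 0.15 -1 0 0 0 0.3" --pt "-0.85 0.18 -1 0 0 0 0.3" --pt "-1 0.2 -1 0 0 0 0.3"

```text
time_s: 8.0
tool_pos: [0.5137, 0.0062, 0.3217]
tool_rot: [-180.0, 0.0, 82.3]
force: [0.5, -0.1, 0.2]
grip_width: 0.0369
grasp_force: 50.0
```

apply_moves --pt "-0.15 0.03 -0.1 0 0 0 0.3" --pt "-0.3 0.06 -0.1 0 0 0 0.3" --pt "-0.45 0.09 -0.1 0 0 0 0.3" --pt "-0.6 0.12 -0.1 0 0 0 0.3" --pt "-0.75 0.15 -0.1 0 0 0 0.3" --pt "-0.9 0.18 -0.1 0 0 0 0.3" --pt "-1 0.2 -0.1 0 0 0 0.3"

```text
time_s: 8.7
tool_pos: [0.5261, -0.1987, 0.3414]
tool_rot: [-179.9, 0.0, 82.1]
force: [0.8, -0.2, -1.5]
grip_width: 0.0373
grasp_force: 50.0
```

apply_moves --pt "-0.15 0.04 0 0 0 0 0.3" --pt "-0.3 0.08 0 0 0 0 0.3" --pt "-0.4 0.1 0 0 0 0 0.3" --pt "-0.445 0.12 0 0 0 0 0.3" --pt "-0.445 0.12 0 0 0 0 0.3" --pt "-0.445 0.12 0 0 0 0 0.3"

```text
time_s: 9.3
tool_pos: [0.539, -0.2853, 0.3426]
tool_rot: [180.0, -0.1, 82.4]
force: [0.1, 0.1, -0.4]
grip_width: 0.0372
grasp_force: 50.0
```

```bash
python3 - <<'E'
from h import *
o=env.get_obs();print(o['tool_pos'],o['tool_rot'],o['grasp_force'])
im=viewer.read_camera('scene');i=im[40:220,110:290,::-1]
a=cv2.resize(i,None,fx=3.3,fy=3.3,interpolation=cv2.INTER_CUBIC)
t=o['tool_pos']
for X,col in (((t[0],t[1],.175),(0,255,0)),((t[0],t[1],t[2]-.005-.096),(0,0,255))):
    u=(proj('scene',X)-[110,40])*3.3; cv2.circle(a,tuple(int(v) for v in u),4,col,-1)
cv2.imwrite('pics/bin.png',a)
E
```

```text
[ 0.53895581 -0.28527196  0.34259302] [ 1.79999650e+02 -7.43126730e-02  8.24200125e+01] 49.99852895736694
```

View pics/bin.png

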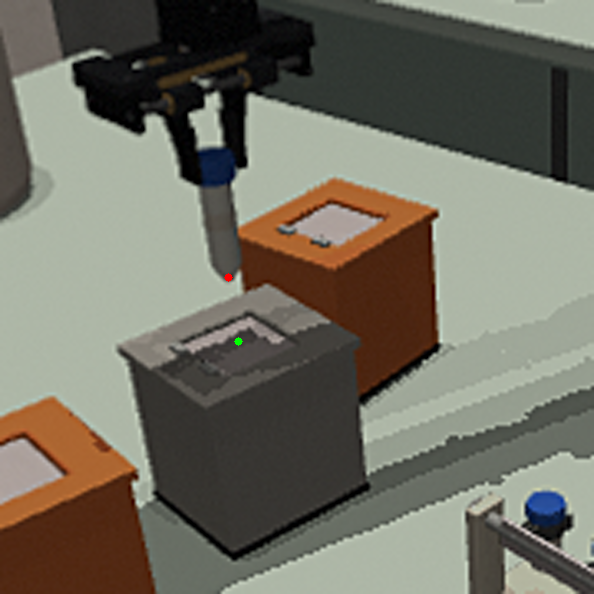

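The tube hangs upright over the mouth, with its nose at the predicted point (red). The point straight below it (green) is mid-mouth. Pushing in now.

apply_moves --pt "0 0 0.1 0 0 0 0.3" --pt "0 0 0.2 0 0 0 0.3" --pt "0 0 0.3 0 0 0 0.3" --pt "0 0 0.4 0 0 0 0.3" --pt "0 0 0.5 0 0 0 0.3" --pt "0 0 0.6 0 0 0 0.3" --pt "0 0 0.7 0 0 0 0.3" --pt "0 0 0.79 0 0 0 0.3" --pt "0 0 0.79 0 0 0 0.3" --pt "0 0 0.79 0 0 0 0.3" --pt "0 0 0.79 0 0 0 0.3"

```text
time_s: 10.45
tool_pos: [0.5392, -0.2868, 0.1861]
tool_rot: [179.9, 0.0, 82.3]
force: [-0.4, 0.2, -1.7]
grip_width: 0.0368
grasp_force: 50.0
```

```bash
python3 - <<'E'
from h import *
o=env.get_obs();print(o['tool_pos'],o['grasp_force'],o['force'])
im=viewer.read_camera('scene');i=im[40:220,110:290,::-1]
cv2.imwrite('pics/in.png',cv2.resize(i,None,fx=3.3,fy=3.3,interpolation=cv2.INTER_CUBIC))
E
```

```text
[ 0.53921763 -0.28677331  0.18612801] 49.99785125255585 [-0.41419828  0.15134942 -1.70844651]
```

View pics/in.png

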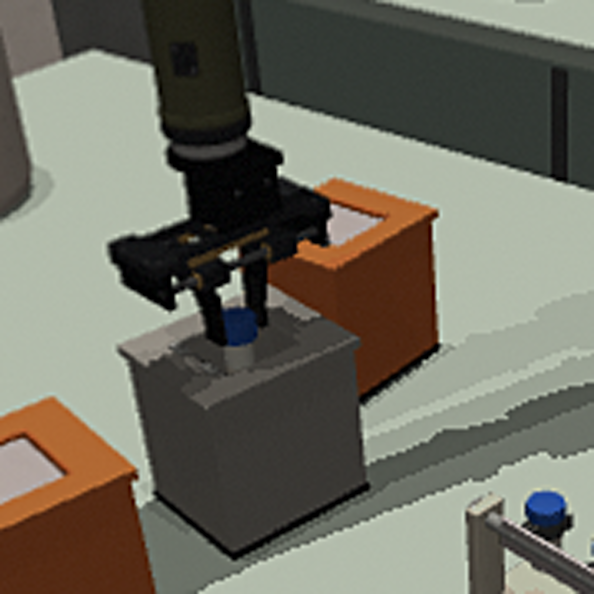

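The tube stands mid-mouth with the flap pushed down and the cap still in the fingers. I'll go 6 mm deeper, then let go and rise.

apply_moves --pt "0 0 0.03 0 0 0 0.3" --pt "0 0 0.03 0 0 0 0.3" --pt "0 0 0.03 0 0 0 0.65" --pt "0 0 0.03 0 0 0 0.65" --pt "0 0 0.03 0 0 0 0.65" --pt "0 0 0.03 0 0 0 0.65" --pt "0 0 0.03 0 0 0 0.65" --pt "0 0 -0.1 0 0 0 0.65" --pt "0 0 -0.3 0 0 0 0.65" --pt "0 0 -0.5 0 0 0 0.65" --pt "0 0 -0.7 0 0 0 0.65" --pt "0 0 -0.9 0 0 0 0.65" --pt "0 0 -0.9 0 0 0 0.65" --pt "0 0 -0.9 0 0 0 0.65"

```text
time_s: 11.9
tool_pos: [0.5389, -0.2871, 0.3655]
tool_rot: [179.9, 0.0, 82.3]
force: [-0.5, -0.3, -1.2]
grip_width: 0.0565
grasp_force: 0.0
```

```bash
python3 - <<'E'
from h import *
o=env.get_obs();print(o['time_s'],o['tool_pos'],o['grasp_force'],o['force'])
im=viewer.read_camera('scene');i=im[40:300,110:420,::-1]
cv2.imwrite('pics/out.png',cv2.resize(i,None,fx=2.3,fy=2.3,interpolation=cv2.INTER_CUBIC))
E
```

```text
11.9 [ 0.53893115 -0.28712522  0.36551994] 0.0 [-0.47002337 -0.28729434 -1.24801086]
```

View pics/out.png

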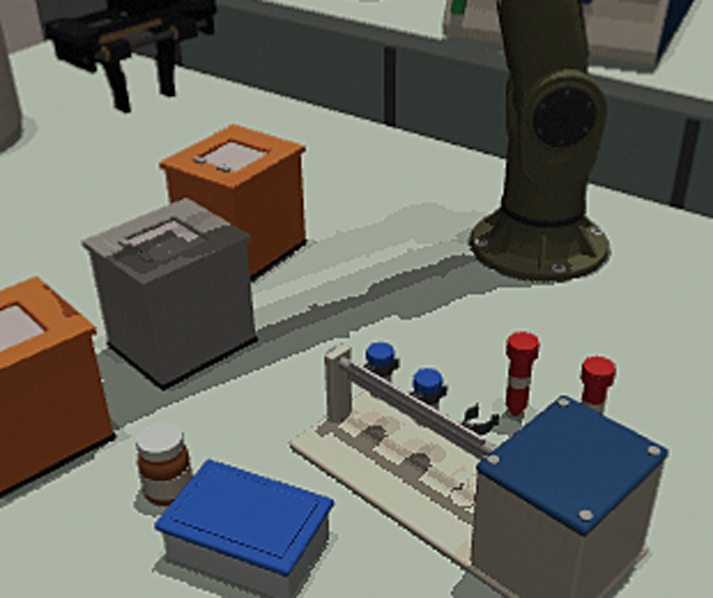

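The tube is in the bin and the flap (165,240) lies shut as before. The vials, tub and jar haven't moved, and the gripper is clear. Handing in.

```bash
python3 -c "
from cell import env
print(env.sign_off())"
```

```text
the job is handed in; nothing more can be done
None
```

The long tube was pulled sideways out of its clip and dropped through the flap into the grey bin. In the last picture the flap is shut and everything else is in place. I handed the job in at about 12 s; it returned no verdict.

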